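Pack the jars and sweep up the restorer's bench

ROBOT

A 6-joint arm with a two-finger parallel gripper is mounted at the origin on the work surface. World frame = base frame: x ahead of the robot, y to its left, z up, the work surface at z = 0. Lengths are in mm, angles in rad, forces in N, time in s.
With the tool pointing down it reaches from about 350 to 775 mm from the base axis. Payload 7.3 kg.
Tool frame: the origin (TCP) lies at the very end of the fingers, on their centre line; the grasp point (between the pads) lies 19 mm behind it; z points along the fingers, y is the line along which they close (so a half turn about z gives the same grasp; the last joint's range is limited). The gripper opens to 92 mm and grips with 3 to 60 N. Pads are 19 mm wide; open, the fingers measure 130 mm over their backs; the gripper's body (75 mm by 190 mm) begins 47 mm behind the grasp point.
Start: joints at [1.101, 0.342, 1.524, -0, 1.275, -0.146], TCP at [167.026, 497.742, 226.741] pointing down, gripper open.
Joint ranges: [-2.53, 2.53], [-0.77, 2.02], [0.04, 2.7], [-1, 4.14], [0.28, 2.66], [-3.11, 3.11]. Speed limits (rad/s): [2.57, 2.57, 3.14, 3.14, 3.14, 3.14].

INTERFACE

Orientations are given as [roll, pitch, yaw] about the fixed x, y, z axes, in that order (R = Rz(yaw) Ry(pitch) Rx(roll)).
In Python, from plant import get_obs, optics, ticket, finder gives the robot as it stands.
- The arm moves only by the tool send_rows, never from a script. Its arguments are lists of equal length, an entry for each row: "offset": the shift along the tool's x, y, z scaled (see below), a list of three; "delta_rot": the turn, a rotation vector about the tool's x, y, z scaled (see below), a list of three. In form: {"offset": [[dx, dy, dz], ...], "delta_rot": [[rx, ry, rz], ...]}. A call has 1 to 8 rows; each row is the pose to reach, as a shift and turn from the pose commanded when the call began, along the tool's axes at that moment, turning the shorter way round; what a row does not reach only later rows make up. The controller multiplies each number of a shift by 120 mm and each number of a turn by 360 degrees. A row lasts 1/8 s, in which the tool goes at most 62.5 mm and 10.7 degrees, less where a joint would pass 70% of its speed; a pose out of reach is approached as far as the arm can. A call with a number of a shift or a turn outside -1 to 1 is refused whole. A call with a gripper value outside its range is refused whole. "grip" is the opening, from 0 (shut) to 1 (fully open), set as the call begins (left out, the last holds). The fingers move at their own pace and stop on an object; the grip force is fixed at half the most. Time passes only in rows, so rows that repeat a pose let the fingers close. It gives the time, the measured TCP pose, the force, the opening and the grip force at its end, in the units of the state.
- get_obs(): the state, without advancing time (a new reading comes with each control period).
- optics.capture(name): name is "scene" or "top" or "wrist"; returns the picture (480x640x3 uint8, red, green, blue); there is no depth.
- optics.get_calibration(name): a dict with "fx", "fy", "cx", "cy" (pixels), "world_from_camera" (4x4, takes a point from camera to world coordinates). Camera axes: x right, y down, z forward; pixel columns grow to the right and rows downward; lengths in mm; the calibration is good to about 2 mm. A picture is of the moment at which its call begins: read the wrist's pose just before it. get_calibration takes no time and is no camera call; for the wrist camera it gives the pose at the moment of the call.
- ticket.close_job(): hands the job in; it is judged then, once.
Trained networks look in the newest picture that a camera, given by its name, has taken for a name from the list of things; names that differ only in an ending like _2 or _b are one class to them, and where a whole thing is asked for, a point or a joint stands for the part that bears it (a point fixed in the world has none). Each returns a list of dicts, best first, with "confidence" (0 to 1); they miss things now and then, are a little off and sometimes report something else, mostly with a low value. They report only what shows in the picture. A call takes as long as a camera call.
- finder.boxes_of(target, camera): "box" ([left, top, right, bottom] in pixels, round what is visible of it).
- finder.silhouettes(target, camera): "region" (480x640 bool, what is visible of it) and "box" ([left, top, right, bottom] in pixels, round what is visible of it).
- finder.pinpoint(target, camera): "uv" ([column, row] in pixels: a listed point, or the origin of a listed thing).
The state is a dict: "time": time; "joint_positions": joint angles; "dq": joint speeds; "tau": joint torques, N m; "tool_pos": TCP position; "tcp_rot": TCP orientation; "contact_force": force on the tool from outside, world axes, zero at the start; "moment": the same for the moment, N m; "grip_width": finger opening in mm; "finger_force": force on a finger pad.
Only numpy, scipy, OpenCV 4.12 (cv2) and the standard library are available. Lean on these libraries where they do the work, as an engineer would, in place of code of your own. Each camera call takes 0.05 s, during which the arm holds its last target. There are 200 camera calls.

TASK

Clear the wood restorer's bench: first stand every glass jar upright in the divided crate, one to a cell, setting each down without dropping it. Then take the brush, sweep all the wood offcuts well into the dustpan with it (the old gilding is toxic: keep the fingers off the offcuts), and stand the brush on its bristles back along the middle of its mat. Leave the gilded ornament, the amber bottle and the brush pot where they are.

Things in the scene. Friction and masses are not known exactly. Their poses are not given: they have to be found in the camera images.
- jar0: closed clear glass jar with a green screw lid and brown contents, round, 58 mm diameter, 110 mm tall (lid the top 26 mm, also 58 mm wide), 0.26 kg; origin at the centre of its underside, z up; heavier at the bottom (centre of mass about 38 mm up); may be absent
- jar1: closed clear glass jar with a black screw lid and amber contents, round, 58 mm diameter, 110 mm tall (lid the top 26 mm, also 58 mm wide), 0.26 kg; origin at the centre of its underside, z up; heavier at the bottom (centre of mass about 38 mm up); may be absent
- jar2: closed clear glass jar with a brass-coloured screw lid and yellow contents, round, 58 mm diameter, 110 mm tall (lid the top 26 mm, also 58 mm wide), 0.26 kg; origin at the centre of its underside, z up; heavier at the bottom (centre of mass about 38 mm up); may be absent
- jar3: closed clear glass jar with a red screw lid and red-brown contents, round, 58 mm diameter, 110 mm tall (lid the top 26 mm, also 58 mm wide), 0.26 kg; origin at the centre of its underside, z up; heavier at the bottom (centre of mass about 38 mm up); may be absent
- jar4: closed clear glass jar with a white screw lid and blue contents, round, 58 mm diameter, 110 mm tall (lid the top 26 mm, also 58 mm wide), 0.26 kg; origin at the centre of its underside, z up; heavier at the bottom (centre of mass about 38 mm up); may be absent
- crate: open wooden crate, fixed to the bench, 262 x 177 mm outside, divided into 3 (along its x) by 2 (along its y) equal cells 78 x 78 mm inside; walls and dividers 7 mm thick, their tops 65 mm above the bench; floor 8 mm thick; origin at the centre of its underside
- cell0 (a point): centre of the floor of crate cell 0 (8 mm above the bench)
- cell1 (a point): centre of the floor of crate cell 1 (8 mm above the bench)
- cell2 (a point): centre of the floor of crate cell 2 (8 mm above the bench)
- cell3 (a point): centre of the floor of crate cell 3 (8 mm above the bench)
- cell4 (a point): centre of the floor of crate cell 4 (8 mm above the bench)
- cell5 (a point): centre of the floor of crate cell 5 (8 mm above the bench)
- offcut0: loose block of old wood with a gilt top, 40 x 26 x 24 mm high, 25 g; origin at the centre of its underside, 40 mm along its x; may be absent
- offcut1: loose block of old wood with a gilt top, 40 x 26 x 26 mm high, 25 g; origin at the centre of its underside, 40 mm along its x; may be absent
- offcut2: loose block of old wood with a gilt top, 40 x 26 x 22 mm high, 25 g; origin at the centre of its underside, 40 mm along its x; may be absent
- offcut3: loose block of old wood with a gilt top, 40 x 26 x 26 mm high, 25 g; origin at the centre of its underside, 40 mm along its x; may be absent
- offcut4: loose block of old wood with a gilt top, 40 x 26 x 24 mm high, 25 g; origin at the centre of its underside, 40 mm along its x; may be absent
- dustpan: blue dustpan, fixed, open towards its own +y: 220 mm wide inside (along x), side walls 36 mm high from y = -75 to 75 mm, then flared cheeks out to x = +-135 mm at y = 115 mm; back wall 45 mm high at y = -73 mm, handle behind it; floor 3 mm thick up to y = 43 mm, then a ramp down to its front edge on the bench at y = 75 mm; origin at the centre of its underside
- brush: block brush that stands on its bristles: bristle block 146 x 30 mm and 32 mm high, wooden back 150 x 34 mm from 32 to 52 mm, and on top a red grip ridge 80 mm long (along x), 22 mm wide (along y), from 52 to 96 mm; 0.18 kg, balanced under the middle of the ridge; origin at the centre of the bristles' underside, x along its length, z up
- mat: flat black rubber mat of the brush, fixed, 180 x 60 mm, 3 mm thick; origin at the centre of its underside, x along its length
- ornament: carved gilded wooden ornament, about 110 x 190 x 72 mm, bystander; origin at the centre of its underside
- spirit: amber glass bottle, 64 mm diameter, 120 mm tall, bystander; origin at the centre of its underside
- brush_pot: white ceramic pot, 76 mm diameter, 90 mm tall, with paint brushes sticking out to 165 mm, bystander; origin at the centre of its underside

How it is judged:
By the outcome, as a careful person would: the job done as asked, in the order asked, and still so for the second after the job is handed in, with the robot touching nothing.
Of jar0, jar1, jar2, jar3, jar4 only 4 to 5 are there at a start; the rules pass over those that are not, and their reading is None.
Of offcut0, offcut1, offcut2, offcut3, offcut4 only 3 to 5 are there at a start; the rules pass over those that are not, and their reading is None.
At some moment in a run one of jar0, jar1, jar2, jar3, jar4, offcut0, offcut1, offcut2, offcut3, offcut4 may be knocked a few centimetres aside while the robot is not near it.
It also fails if it takes over 208 s, if anything falls off the work surface, if the arm or the gripper's body presses on something with over 40 N, if the wrist force passes 120 N, or if a joint passes its speed limit or range.

## Working session

There is one attempt and no reset: what is moved stays moved. The work goes in short steps, Python scripts to look and compute and a tool call to move; the robot and the scene stay as the last step left them, time stands still between calls to the robot, and variables do not carry over. Pictures are saved under pics/ and viewed, at most 14 in all, crops included, and the job is handed in when it is done.

Besides the shell and the picture viewer there is one more tool, called after "Call:" by a JSON object that holds its "name" and its "arguments", one argument or row to a line. send_rows: Moves the arm, as the interface text tells. Its arguments: {"type":"object","properties":{"offset":{"type":"array"},"delta_rot":{"type":"array"},"grip":{"type":"number"}},"required":["offset","delta_rot"]}

```bash
ls; mkdir -p pics; python3 - <<'E'
from plant import get_obs, optics, ticket, finder
import cv2
o=get_obs();print(o)
for c in ("scene","top"):
    im=optics.capture(c);cv2.imwrite(f"pics/{c}0.png",im[:,:,::-1])
    k=optics.get_calibration(c);print(c,k)
print(get_obs()["time"])
E
```

```text
pics
{'time': 0.0, 'joint_positions': array([ 1.10100885e+00,  3.42717877e-01,  1.52500444e+00, -1.08515877e-05,
        1.27536596e+00, -1.46009057e-01]), 'dq': array([ 6.67131013e-04, -1.43006342e-03, -1.73165630e-03, -4.46220517e-04,
        7.52871228e-06, -2.08128736e-03]), 'tau': array([-2.39811925e-03, -4.31228864e+01, -2.44219065e+01,  7.13649415e-02,
        5.60801569e-02, -1.45911349e-04]), 'tool_pos': array([166.83649071, 497.37236506, 226.05185385]), 'tcp_rot': array([-3.14011143e+00, -2.07333207e-04,  2.81781725e+00]), 'contact_force': array([-0.4984266 ,  0.18516519,  0.48367358]), 'moment': array([-0.08354268, -0.07653251, -0.03796588]), 'finger_force': 0.0, 'grip_width': 91.5426752068022}
scene {'fx': 484.130146752589, 'fy': 484.130146752589, 'cx': 318.9354233108567, 'cy': 241.29163655720978, 'world_from_camera': array([[-1.38294575e-01,  8.07672979e-01, -5.73183189e-01,
         1.17219401e+03],
       [ 9.90323952e-01,  1.19514022e-01, -7.05327451e-02,
         4.85892643e+01],
       [ 1.15360361e-02, -5.77391338e-01, -8.16386038e-01,
         8.43575922e+02],
       [ 0.00000000e+00,  0.00000000e+00,  0.00000000e+00,
         1.00000000e+00]])}
top {'fx': 458.90655535150836, 'fy': 458.90655535150836, 'cx': 325.14142101164674, 'cy': 245.06448687506207, 'world_from_camera': array([[-1.78107643e-02, -9.90794938e-01,  1.34194517e-01,
         4.76219117e+02],
       [-9.99769184e-01,  1.60355117e-02, -1.42982700e-02,
         5.19492660e+00],
       [ 1.20147757e-02, -1.34418206e-01, -9.90851851e-01,
         1.08567815e+03],
       [ 0.00000000e+00,  0.00000000e+00,  0.00000000e+00,
         1.00000000e+00]])}
0.1
```

View pics/top0.png

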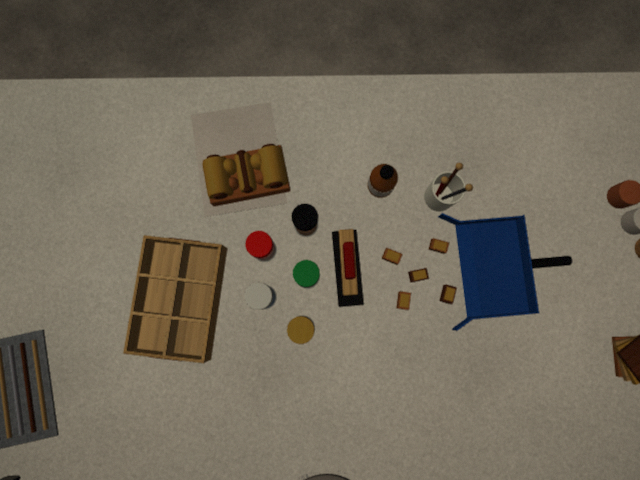

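View pics/scene0.png

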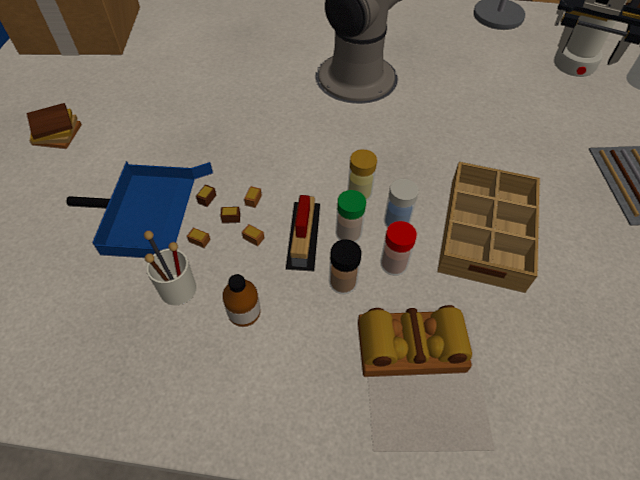

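```bash
cat > h.py <<'E'
from plant import get_obs, optics, ticket, finder
import cv2, numpy as np
from scipy.optimize import minimize
from scipy.spatial.transform import Rotation as R
def box(lx,ly,z0,z1): return np.array([[sx*lx/2,sy*ly/2,z] for sx in(-1,1) for sy in(-1,1) for z in(z0,z1)],float)
def cyl(r,z0,z1): return np.array([[r*np.cos(a),r*np.sin(a),z] for a in np.linspace(0,6.2832,32) for z in (z0,z1)])
M={f"jar{i}":cyl(29,0,110) for i in range(5)}
for i,hh in enumerate((24,26,22,26,24)): M[f"offcut{i}"]=box(40,26,0,hh)
M["brush"]=np.vstack([box(146,30,0,32),box(150,34,32,52),box(80,22,52,96)])
M["mat"]=box(180,60,0,3); M["crate"]=box(262,177,0,65); M["spirit"]=cyl(32,0,90)
def proj(P,k):
    W=np.linalg.inv(k["world_from_camera"]); c=P@W[:3,:3].T+W[:3,3]
    return np.c_[k["fx"]*c[:,0]/c[:,2]+k["cx"],k["fy"]*c[:,1]/c[:,2]+k["cy"]]
def unproj(uv,z,k):
    T=k["world_from_camera"]; d=T[:3,:3]@np.array([(uv[0]-k["cx"])/k["fx"],(uv[1]-k["cy"])/k["fy"],1])
    return T[:3,3]+d*(z-T[2,3])/d[2]
def place(m,p,z=0): 
    c,s=np.cos(p[2]),np.sin(p[2]); return np.c_[c*m[:,0]-s*m[:,1]+p[0],s*m[:,0]+c*m[:,1]+p[1],m[:,2]+z]
def hull(a): return cv2.convexHull(np.asarray(a,np.float32))
def iou(a,b):
    i=cv2.intersectConvexConvex(a,b)[0]; return i/(cv2.contourArea(a)+cv2.contourArea(b)-i+1e-9)
def fit(m,region,k,z=0,rnd=False):
    n,l,st,_=cv2.connectedComponentsWithStats(region.astype(np.uint8)); 
    ys,xs=np.nonzero(l==1+np.argmax(st[1:,4]))
    h=hull(np.r_[np.c_[xs-.5,ys-.5],np.c_[xs+.5,ys+.5],np.c_[xs-.5,ys+.5],np.c_[xs+.5,ys-.5]])
    c=unproj((xs.mean(),ys.mean()),z+m[:,2].max()/2,k); best=None
    for a in ([0] if rnd else np.linspace(0,np.pi,9)[:-1]):
        f=lambda q: -iou(h,hull(proj(place(m,[q[0],q[1],q[2]/100 if not rnd else 0],z),k)))
        r=minimize(f,[c[0],c[1],a*100],method="Nelder-Mead",options=dict(initial_simplex=np.array([c[0],c[1],a*100])+np.array([[0,0,0],[15,0,0],[0,15,0],[0,0,15]])))
        if best is None or r.fun<best.fun: best=r
    return np.array([best.x[0],best.x[1],(best.x[2]/100+np.pi/2)%np.pi-np.pi/2]),-best.fun
def find(name,cam="top",z=0,thr=.3):
    k=optics.get_calibration(cam)
    return [(round(s["confidence"],2),)+fit(M[name],s["region"],k,z,len(M[name])==64) for s in finder.silhouettes(name,cam) if s["confidence"]>thr and s["region"].sum()>20]
E
python3 - <<'E'
from h import *
np.set_printoptions(precision=2,suppress=True)
for n in list(M):
  for c in (("top","scene") if n[:3] in("jar","cra","bru","mat") else ("top",)):
    for r in find(n,c): print(n,c,*r)
for c in ("top","scene"):
  k=optics.get_calibration(c)
  for n in ["dustpan","cell0","cell1","cell2","cell3","cell4","cell5","crate","ornament","brush_pot"]:
    print(n,c,[(round(d["confidence"],2),unproj(d["uv"],8 if "cell" in n else 0,k)[:2]) for d in finder.pinpoint(n,c)[:1]])
print(get_obs()["time"])
E
```

```text
jar0 top 0.97 [502.7  134.39   0.05] 0.9528145594416629
jar0 top 0.95 [430.13  45.25   0.04] 0.9578416625013508
jar0 top 0.84 [613.   133.65   0.06] 0.9633478419407289
jar0 top 0.69 [548.08  32.81   0.1 ] 0.9590852540605408
jar0 top 0.63 [672.34  34.66   0.02] 0.9686517839698966
jar0 scene 0.97 [613.96 135.62   0.05] 0.9661767263242501
jar0 scene 0.92 [502.29 135.75  -0.04] 0.872196420351951
jar0 scene 0.82 [672.3   35.35   0.02] 0.950053257870461
jar0 scene 0.62 [428.83  47.74  -0.03] 0.8864349723707553
jar0 scene 0.59 [549.38  34.05  -0.04] 0.9473441901007836
jar0 scene 0.46 [612.18 359.13  -1.15] 0.15856770883237972
jar0 scene 0.44 [ 775.47 -141.42    0.  ] 0.8402611363198076
jar1 top 0.97 [502.7  134.39   0.05] 0.9528145594416629
jar1 top 0.95 [430.13  45.25   0.04] 0.9578416625013508
jar1 top 0.84 [613.   133.65   0.06] 0.9633478419407289
jar1 top 0.69 [548.08  32.81   0.1 ] 0.9590852540605408
jar1 top 0.63 [672.34  34.66   0.02] 0.9686517839698966
jar1 scene 0.97 [613.96 135.62   0.05] 0.9661767263242501
jar1 scene 0.92 [502.29 135.75  -0.04] 0.872196420351951
jar1 scene 0.82 [
[... 4651 characters left out ...]
op [(0.8, array([493.39, 281.35]))]
cell4 top [(0.8, array([493.39, 281.35]))]
cell5 top [(0.8, array([493.39, 281.35]))]
crate top [(0.89, array([505.11, 334.49]))]
ornament top []
brush_pot top [(0.76, array([ 729.21, -284.89]))]
dustpan scene [(0.66, array([ 565.58, -409.31]))]
cell0 scene [(0.9, array([489.36, 290.56]))]
cell1 scene [(0.9, array([489.36, 290.56]))]
cell2 scene [(0.9, array([489.36, 290.56]))]
cell3 scene [(0.9, array([489.36, 290.56]))]
cell4 scene [(0.9, array([489.36, 290.56]))]
cell5 scene [(0.9, array([489.36, 290.56]))]
crate scene [(0.6, array([506.63, 331.43]))]
ornament scene [(0.66, array([793.57, 174.94]))]
brush_pot scene [(0.8, array([ 733.73, -290.59]))]
2.2
```

```bash
cat >> h.py <<'E'
def rows(segs,pos=None,rpy=None,yaw=None,grip=None):
    """segs: list of (xyz,n[,yaw]); prints rows for send_rows; returns the end pose (pos,rpy)."""
    o=get_obs(); pos=np.array(o["tool_pos"] if pos is None else pos,float); rpy=np.array(o["tcp_rot"] if rpy is None else rpy)
    R0=R.from_euler("xyz",rpy); p=pos; y=rpy[2]; O=[];D=[]
    for s in segs:
        q=np.array(s[0],float); yt=s[2] if len(s)>2 else y
        for i in range(1,s[1]+1):
            f=i/s[1]; O.append((R0.inv().apply(p+(q-p)*f-pos)/120).round(3).tolist())
            D.append(((R0.inv()*R.from_euler("xyz",[np.pi,0,y+(yt-y)*f])).as_rotvec()/(2*np.pi)).round(3).tolist() if len(s)>2 or y!=rpy[2] else [0,0,0])
        p,y=q,yt
    print(len(O),'"offset":',str(O).replace(" ",""),'"delta_rot":',str(D).replace(" ",""),'grip',grip)
    return p,np.array([np.pi,0,y])
YJ=np.radians(135)
E
python3 - <<'E'
from h import *
e=rows([((400,240,215),7,YJ)],grip=1)
x,y=502.5,135
e=rows([((x,y,205),3),((x,y,72),4),((x,y,72),1)],*e)
e=rows([((x,y,72),4),((x,y,212),4)],*e,grip=0)
c=(508.2,370.1)
e=rows([((*c,212),6)],*e)
e=rows([((*c,110),4),((*c,80.5),4)],*e)
E
```

```text
7 "offset": [[-0.361,-0.203,0.014],[-0.721,-0.405,0.028],[-1.082,-0.608,0.042],[-1.442,-0.81,0.056],[-1.803,-1.013,0.07],[-2.163,-1.216,0.084],[-2.524,-1.418,0.098]] "delta_rot": [[0.0,-0.0,0.01],[0.0,-0.0,0.021],[0.0,-0.0,0.031],[0.0,-0.0,0.042],[0.0,-0.0,0.052],[0.0,-0.0,0.063],[0.0,-0.0,0.073]] grip 1
8 "offset": [[-0.408,-0.005,0.028],[-0.815,-0.01,0.056],[-1.223,-0.015,0.083],[-1.223,-0.015,0.36],[-1.223,-0.015,0.638],[-1.223,-0.015,0.915],[-1.223,-0.015,1.192],[-1.223,-0.015,1.192]] "delta_rot": [[0,0,0],[0,0,0],[0,0,0],[0,0,0],[0,0,0],[0,0,0],[0,0,0],[0,0,0]] grip None
8 "offset": [[0.0,0.0,0.0],[0.0,0.0,0.0],[0.0,0.0,0.0],[0.0,0.0,0.0],[0.0,0.0,-0.292],[0.0,0.0,-0.583],[0.0,0.0,-0.875],[0.0,0.0,-1.167]] "delta_rot": [[0,0,0],[0,0,0],[0,0,0],[0,0,0],[0,0,0],[0,0,0],[0,0,0],[0,0,0]] grip 0
6 "offset": [[0.225,0.236,0.0],[0.451,0.473,0.0],[0.676,0.709,0.0],[0.901,0.946,0.0],[1.126,1.182,0.0],[1.352,1.419,0.0]] "delta_rot": [[0,0,0],[0,0,0],[0,0,0],[0,0,0],[0,0,0],[0,0,0]] grip None
8 "offset": [[0.0,-0.0,0.212],[0.0,-0.0,0.425],[0.0,-0.0,0.638],[0.0,-0.0,0.85],[0.0,-0.0,0.911],[0.0,-0.0,0.973],[0.0,-0.0,1.034],[0.0,-0.0,1.096]] "delta_rot": [[0,0,0],[0,0,0],[0,0,0],[0,0,0],[0,0,0],[0,0,0],[0,0,0],[0,0,0]] grip None
```

```bash
python3 - <<'E'
from h import *
x,y=502.5,135
e=rows([((240,420,215),3,(YJ+2.818)/2),((240,420,215),1,YJ)],grip=1)
e=rows([((372,277,205),4)],*e)
e=rows([((x,y,187),4)],*e)
e=rows([((x,y,72),5),((x,y,72),1)],*e)
E
```

```text
4 "offset": [[-0.261,-0.14,0.033],[-0.522,-0.28,0.065],[-0.783,-0.421,0.098],[-0.783,-0.421,0.098]] "delta_rot": [[0.0,-0.0,0.012],[0.0,-0.0,0.024],[0.0,-0.0,0.037],[0.0,-0.0,0.073]] grip 1
4 "offset": [[-0.405,-0.016,0.021],[-0.81,-0.032,0.042],[-1.215,-0.049,0.062],[-1.62,-0.065,0.083]] "delta_rot": [[0,0,0],[0,0,0],[0,0,0],[0,0,0]] grip None
4 "offset": [[-0.401,-0.017,0.038],[-0.803,-0.034,0.075],[-1.204,-0.051,0.112],[-1.606,-0.068,0.15]] "delta_rot": [[0,0,0],[0,0,0],[0,0,0],[0,0,0]] grip None
6 "offset": [[0.0,-0.0,0.192],[0.0,-0.0,0.383],[0.0,-0.0,0.575],[0.0,-0.0,0.767],[0.0,-0.0,0.958],[0.0,-0.0,0.958]] "delta_rot": [[0,0,0],[0,0,0],[0,0,0],[0,0,0],[0,0,0],[0,0,0]] grip None
```

Call:
{"name": "send_rows", "arguments": {
  "offset": [
    [-0.26,-0.14,0.03],
    [-0.52,-0.28,0.06],
    [-0.78,-0.42,0.1],
    [-0.78,-0.42,0.1]
  ],
  "delta_rot": [
    [0,0,0.02],
    [0,0,0.04],
    [0,0,0.06],
    [0,0,0.0735]
  ],
  "grip": 0.9
}}

```text
time: 2.7
tool_pos: [241.0, 418.6, 214.5]
tcp_rot: [-3.141, 0.001, 2.35]
contact_force: [-0.6, -0.4, 0.2]
grip_width: 82.4
finger_force: 0.0
```

Call:
{"name": "send_rows", "arguments": {
  "offset": [
    [-0.4,-0.02,0.03],
    [-0.8,-0.03,0.06]
  ],
  "delta_rot": [
    [0,0,0],
    [0,0,0]
  ]
}}

```text
time: 2.95
tool_pos: [305.6, 349.1, 207.5]
tcp_rot: [3.141, 0.0, 2.357]
contact_force: [0.1, 0.3, 0.2]
grip_width: 82.6
finger_force: 0.0
```

Call:
{"name": "send_rows", "arguments": {
  "offset": [
    [-0.4,-0.02,0.03],
    [-0.8,-0.03,0.06]
  ],
  "delta_rot": [
    [0,0,0],
    [0,0,0]
  ]
}}

```text
time: 3.2
tool_pos: [371.3, 278.1, 200.4]
tcp_rot: [3.141, 0.0, 2.356]
contact_force: [0.4, 1.1, 0.6]
grip_width: 82.6
finger_force: 0.0
```

Call:
{"name": "send_rows", "arguments": {
  "offset": [
    [-0.4,-0.02,0.03],
    [-0.8,-0.03,0.06]
  ],
  "delta_rot": [
    [0,0,0],
    [0,0,0]
  ]
}}

```text
time: 3.45
tool_pos: [436.7, 207.6, 193.2]
tcp_rot: [3.141, 0.0, 2.356]
contact_force: [0.2, 0.5, -0.2]
grip_width: 82.8
finger_force: 0.0
```

Call:
{"name": "send_rows", "arguments": {
  "offset": [
    [-0.4,-0.02,0.03],
    [-0.8,-0.03,0.06],
    [-0.8,-0.03,0.06]
  ],
  "delta_rot": [
    [0,0,0],
    [0,0,0],
    [0,0,0]
  ]
}}

```text
time: 3.82
tool_pos: [502.7, 136.1, 185.4]
tcp_rot: [-3.141, 0.0, 2.352]
contact_force: [0.3, -0.6, -0.6]
grip_width: 82.7
finger_force: 0.0
```

Call:
{"name": "send_rows", "arguments": {
  "offset": [
    [-0.006,-0.006,0.3],
    [-0.006,-0.006,0.6],
    [-0.006,-0.006,0.85],
    [-0.006,-0.006,0.945],
    [-0.006,-0.006,0.945]
  ],
  "delta_rot": [
    [0,0,0],
    [0,0,0],
    [0,0,0],
    [0,0,0],
    [0,0,0]
  ]
}}

```text
time: 4.45
tool_pos: [500.6, 137.9, 72.5]
tcp_rot: [-3.141, -0.001, 2.357]
contact_force: [0.9, 0.6, 0.1]
grip_width: 82.6
finger_force: 0.0
```

Call:
{"name": "send_rows", "arguments": {
  "offset": [
    [0,0,0],
    [0,0,0],
    [0,0,0]
  ],
  "delta_rot": [
    [0,0,0],
    [0,0,0],
    [0,0,0]
  ],
  "grip": 0
}}

```text
time: 4.82
tool_pos: [501.4, 137.4, 73.2]
tcp_rot: [3.14, 0.001, 2.356]
contact_force: [0.4, 0.4, 5.0]
grip_width: 57.8
finger_force: 30.1
```

```bash
cat >> h.py <<'E'
UX=np.array([.991,-.1346]);UY=np.array([.1346,.991])
def cell(i,j): return np.array([502.5,328])+85*i*UX+42.5*j*UY   # i -1..1, j +-1
def carry(c,e=None):
    p=get_obs()["tool_pos"] if e is None else e[0]; a=np.array(p[:2]); m=(a+c)/2; z=p[2]
    e=rows([(p,3),((*a,z+116),2),((*m,z+116),3)],*(e or ()),grip=0)
    return rows([((*c,z+116),3),((*c,z+28),2),((*c,z+9),3)],*e)
def back(t,e=None):
    p=get_obs()["tool_pos"] if e is None else e[0]; a=np.array(p[:2]); m=(a+t)/2; z=p[2]
    e=rows([(p,2),((*a,z+100),2),((*m,z+106),3)],*(e or ()),grip=.77)
    return rows([((*t,z+100),3),((*t,85),3),((*t,72),2)],*e,grip=.9)
E
python3 - <<'E'
from h import *
e=carry(cell(0,1))
back(np.array((613.5,134.7)),e)
E
```

```text
8 "offset": [[0.0,0.0,0.0],[0.0,0.0,0.0],[0.0,0.0,0.0],[-0.0,0.001,-0.483],[-0.001,0.001,-0.967],[0.221,0.236,-0.967],[0.443,0.471,-0.966],[0.665,0.707,-0.966]] "delta_rot": [[0,0,0],[0,0,0],[0,0,0],[0,0,0],[0,0,0],[0,0,0],[0,0,0],[0,0,0]] grip 0
8 "offset": [[0.222,0.235,0.0],[0.444,0.47,0.0],[0.666,0.705,0.0],[0.666,0.705,0.367],[0.666,0.705,0.733],[0.666,0.705,0.786],[0.666,0.705,0.839],[0.666,0.705,0.892]] "delta_rot": [[0,0,0],[0,0,0],[0,0,0],[0,0,0],[0,0,0],[0,0,0],[0,0,0],[0,0,0]] grip None
7 "offset": [[0.0,0.0,0.0],[0.0,0.0,0.0],[0.0,0.0,-0.417],[0.0,0.0,-0.833],[-0.335,-0.128,-0.85],[-0.669,-0.255,-0.867],[-1.004,-0.383,-0.883]] "delta_rot": [[0,0,0],[0,0,0],[0,0,0],[0,0,0],[0,0,0],[0,0,0],[0,0,0]] grip 0.77
8 "offset": [[-0.335,-0.128,0.017],[-0.669,-0.255,0.033],[-1.004,-0.383,0.05],[-1.004,-0.383,0.32],[-1.004,-0.383,0.59],[-1.004,-0.383,0.86],[-1.004,-0.383,0.914],[-1.004,-0.383,0.968]] "delta_rot": [[0,0,0],[0,0,0],[0,0,0],[0,0,0],[0,0,0],[0,0,0],[0,0,0],[0,0,0]] grip 0.9
```

Call:
{"name": "send_rows", "arguments": {
  "offset": [
    [0,0,-0.1],
    [0,0,-0.5],
    [0,0,-0.97],
    [0.22,0.24,-0.97],
    [0.44,0.47,-0.97],
    [0.67,0.71,-0.97]
  ],
  "delta_rot": [
    [0,0,0],
    [0,0,0],
    [0,0,0],
    [0,0,0],
    [0,0,0],
    [0,0,0]
  ]
}}

```text
time: 5.58
tool_pos: [504.3, 255.4, 189.8]
tcp_rot: [3.141, 0.0, 2.355]
contact_force: [-0.9, -0.2, -1.7]
grip_width: 57.9
finger_force: 30.0
```

Call:
{"name": "send_rows", "arguments": {
  "offset": [
    [0.24,0.24,0],
    [0.48,0.47,0],
    [0.68,0.7,0],
    [0.68,0.7,0],
    [0.68,0.7,0.3],
    [0.68,0.7,0.6],
    [0.68,0.7,0.8],
    [0.68,0.7,0.8]
  ],
  "delta_rot": [
    [0,0,0],
    [0,0,0],
    [0,0,0],
    [0,0,0],
    [0,0,0],
    [0,0,0],
    [0,0,0],
    [0,0,0]
  ]
}}

```text
time: 6.58
tool_pos: [505.0, 370.0, 91.4]
tcp_rot: [-3.137, -0.001, 2.355]
contact_force: [0.7, 0.3, -1.1]
grip_width: 57.9
finger_force: 30.0
```

Call:
{"name": "send_rows", "arguments": {
  "offset": [
    [0,0.01,0.03],
    [0,0.01,0.06],
    [0,0.01,0.08],
    [0,0.01,0.085],
    [0,0.01,0.088],
    [0,0.01,0.088]
  ],
  "delta_rot": [
    [0,0,0],
    [0,0,0],
    [0,0,0],
    [0,0,0],
    [0,0,0],
    [0,0,0]
  ]
}}

```text
time: 7.32
tool_pos: [507.0, 372.5, 82.5]
tcp_rot: [3.141, 0.0, 2.356]
contact_force: [0.0, -0.5, -1.8]
grip_width: 57.6
finger_force: 30.0
```

Call:
{"name": "send_rows", "arguments": {
  "offset": [
    [0,0,0.008],
    [0,0,0.016],
    [0,0,0.016]
  ],
  "delta_rot": [
    [0,0,0],
    [0,0,0],
    [0,0,0]
  ]
}}

```text
time: 7.7
tool_pos: [507.1, 372.5, 81.3]
tcp_rot: [3.141, 0.0, 2.356]
contact_force: [-1.6, -0.3, 4.7]
grip_width: 57.4
finger_force: 30.0
```

Call:
{"name": "send_rows", "arguments": {
  "offset": [
    [0,0,0],
    [0,0,0],
    [0,0,-0.4],
    [0,0,-0.85],
    [-0.3,-0.1,-0.87],
    [-0.65,-0.25,-0.87],
    [-1,-0.38,-0.87]
  ],
  "delta_rot": [
    [0,0,0],
    [0,0,0],
    [0,0,0],
    [0,0,0],
    [0,0,0],
    [0,0,0],
    [0,0,0]
  ],
  "grip": 0.77
}}

```text
time: 8.57
tool_pos: [560.0, 254.3, 184.9]
tcp_rot: [3.141, 0.0, 2.357]
contact_force: [-0.1, 0.4, -0.2]
grip_width: 70.5
finger_force: 0.0
```

Call:
{"name": "send_rows", "arguments": {
  "offset": [
    [-0.35,-0.13,0],
    [-0.7,-0.26,0],
    [-1,-0.39,0],
    [-1,-0.39,0],
    [-1,-0.39,0]
  ],
  "delta_rot": [
    [0,0,0],
    [0,0,0],
    [0,0,0],
    [0,0,0],
    [0,0,0]
  ],
  "grip": 0.9
}}

```text
time: 9.2
tool_pos: [611.1, 137.7, 184.6]
tcp_rot: [-3.142, -0.001, 2.356]
contact_force: [0.9, -0.3, -0.1]
grip_width: 82.5
finger_force: 0.0
```

```bash
cat >> h.py <<'E'
def look(name,cams=("top","scene")):
    for c in cams:
        optics.capture(c)
        print(name,c,[(*np.round(p[:3 if name[0] in "ob" else 2],2),round(q,2)) for w,p,q in find(name,c,thr=.35) if q>.75])
E
python3 - <<'E'
from h import *
look("jar0"); look("offcut0",("top",)); print(get_obs()["tool_pos"])
im=optics.capture("scene");cv2.imwrite("pics/s1.png",im[:,:,::-1])
E
```

```text
jar0 top [(np.float64(672.4), np.float64(33.79), np.float64(0.92)), (np.float64(548.96), np.float64(33.02), np.float64(0.97)), (np.float64(430.39), np.float64(45.81), np.float64(0.93))]
jar0 scene [(np.float64(548.9), np.float64(34.67), np.float64(0.93)), (np.float64(672.87), np.float64(35.71), np.float64(0.97)), (np.float64(431.47), np.float64(46.86), np.float64(0.82)), (np.float64(613.65), np.float64(135.81), np.float64(0.96)), (np.float64(500.01), np.float64(374.46), np.float64(0.79))]
offcut0 top [(np.float64(500.95), np.float64(-295.4), np.float64(-0.25), np.float64(0.91)), (np.float64(488.23), np.float64(-190.27), np.float64(-0.12), np.float64(0.93)), (np.float64(614.01), np.float64(-278.56), np.float64(1.29), np.float64(0.9)), (np.float64(545.08), np.float64(-227.52), np.float64(-1.45), np.float64(0.9))]
[611.05149138 138.26851232 184.90317261]
```

View pics/s1.png

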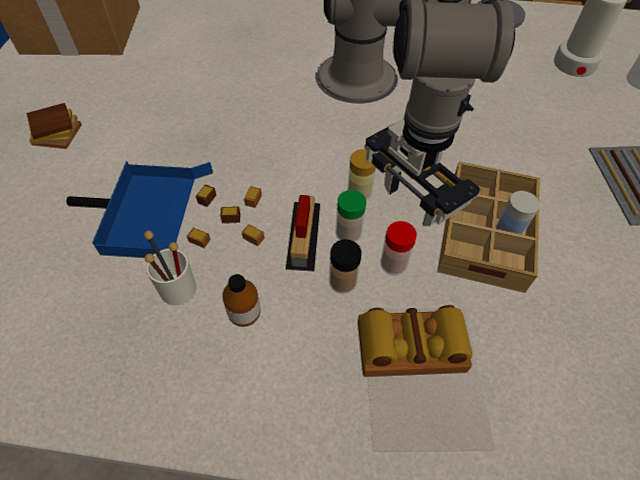

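Call:
{"name": "send_rows", "arguments": {
  "offset": [
    [-0.033,-0.004,0.3],
    [-0.033,-0.004,0.6],
    [-0.033,-0.004,0.85],
    [-0.033,-0.004,0.94],
    [-0.033,-0.004,0.94]
  ],
  "delta_rot": [
    [0,0,0],
    [0,0,0],
    [0,0,0],
    [0,0,0],
    [0,0,0]
  ]
}}

```text
time: 10.18
tool_pos: [613.7, 134.4, 72.0]
tcp_rot: [-3.141, -0.0, 2.356]
contact_force: [-0.4, 1.0, -0.2]
grip_width: 82.4
finger_force: 0.0
```

Call:
{"name": "send_rows", "arguments": {
  "offset": [
    [0,0,0],
    [0,0,0],
    [0,0,0]
  ],
  "delta_rot": [
    [0,0,0],
    [0,0,0],
    [0,0,0]
  ],
  "grip": 0
}}

```text
time: 10.55
tool_pos: [614.2, 134.4, 72.9]
tcp_rot: [3.14, 0.001, 2.356]
contact_force: [0.1, -0.7, 0.6]
grip_width: 57.6
finger_force: 30.1
```

Call:
{"name": "send_rows", "arguments": {
  "offset": [
    [0,0,-0.1],
    [0,0,-0.5],
    [0,0,-0.97],
    [0.24,0.2,-0.97],
    [0.48,0.4,-0.97],
    [0.72,0.6,-0.97]
  ],
  "delta_rot": [
    [0,0,0],
    [0,0,0],
    [0,0,0],
    [0,0,0],
    [0,0,0],
    [0,0,0]
  ]
}}

```text
time: 11.3
tool_pos: [603.2, 247.1, 189.1]
tcp_rot: [-3.142, -0.0, 2.356]
contact_force: [-0.2, 0.4, -2.4]
grip_width: 57.6
finger_force: 30.0
```

Call:
{"name": "send_rows", "arguments": {
  "offset": [
    [0.25,0.2,0],
    [0.5,0.4,0],
    [0.72,0.6,0],
    [0.72,0.6,0],
    [0.72,0.6,0.3],
    [0.72,0.6,0.6],
    [0.72,0.6,0.82],
    [0.72,0.6,0.82]
  ],
  "delta_rot": [
    [0,0,0],
    [0,0,0],
    [0,0,0],
    [0,0,0],
    [0,0,0],
    [0,0,0],
    [0,0,0],
    [0,0,0]
  ]
}}

```text
time: 12.3
tool_pos: [592.1, 356.6, 87.8]
tcp_rot: [-3.136, -0.002, 2.355]
contact_force: [0.2, -0.8, -3.2]
grip_width: 57.7
finger_force: 30.0
```

Call:
{"name": "send_rows", "arguments": {
  "offset": [
    [0,0.01,0.02],
    [0,0.01,0.04],
    [0,0.01,0.055],
    [0,0.01,0.065],
    [0,0.01,0.075],
    [0,0.01,0.075]
  ],
  "delta_rot": [
    [0,0,0],
    [0,0,0],
    [0,0,0],
    [0,0,0],
    [0,0,0],
    [0,0,0]
  ]
}}

```text
time: 13.05
tool_pos: [594.3, 359.1, 81.0]
tcp_rot: [3.142, -0.0, 2.356]
contact_force: [-0.1, 0.6, -2.5]
grip_width: 57.7
finger_force: 30.0
```

Call:
{"name": "send_rows", "arguments": {
  "offset": [
    [0,0,0.01],
    [0,0,0.018],
    [0,0,0.018]
  ],
  "delta_rot": [
    [0,0,0],
    [0,0,0],
    [0,0,0]
  ]
}}

```text
time: 13.42
tool_pos: [594.4, 359.2, 80.8]
tcp_rot: [3.141, 0.001, 2.356]
contact_force: [-3.0, -0.9, 8.3]
grip_width: 57.8
finger_force: 30.0
```

Call:
{"name": "send_rows", "arguments": {
  "offset": [
    [0,0,0],
    [0,0,0],
    [0,0,-0.4],
    [0,0,-0.87],
    [-0.1,-0.4,-0.87],
    [-0.29,-0.93,-0.87]
  ],
  "delta_rot": [
    [0,0,0],
    [0,0,0],
    [0,0,0],
    [0,0,0],
    [0,0,0],
    [0,0,0]
  ],
  "grip": 0.77
}}

```text
time: 14.18
tool_pos: [542.0, 260.0, 183.8]
tcp_rot: [3.139, 0.001, 2.358]
contact_force: [1.1, -0.7, -0.3]
grip_width: 70.9
finger_force: 0.0
```

Call:
{"name": "send_rows", "arguments": {
  "offset": [
    [-0.15,-0.47,0],
    [-0.29,-0.93,0]
  ],
  "delta_rot": [
    [0,0,0],
    [0,0,0]
  ],
  "grip": 0.9
}}

```text
time: 14.42
tool_pos: [487.0, 155.1, 183.4]
tcp_rot: [3.141, 0.001, 2.356]
contact_force: [1.4, -1.3, 0.7]
grip_width: 81.6
finger_force: 0.0
```

Call:
{"name": "send_rows", "arguments": {
  "offset": [
    [-0.15,-0.47,0],
    [-0.29,-0.93,0],
    [-0.29,-0.93,0],
    [-0.29,-0.93,0]
  ],
  "delta_rot": [
    [0,0,0],
    [0,0,0],
    [0,0,0],
    [0,0,0]
  ]
}}

```text
time: 14.92
tool_pos: [434.1, 53.2, 183.6]
tcp_rot: [3.14, 0.001, 2.355]
contact_force: [-0.3, -0.0, 0.3]
grip_width: 82.5
finger_force: 0.0
```

```bash
python3 - <<'E'
from h import *
np.set_printoptions(precision=1,suppress=True)
look("jar0"); print(get_obs()["tool_pos"])
E
```

```text
jar0 top [(np.float64(671.82), np.float64(34.06), np.float64(0.96)), (np.float64(549.03), np.float64(32.9), np.float64(0.96)), (np.float64(508.23), np.float64(373.85), np.float64(0.94)), (np.float64(594.48), np.float64(361.46), np.float64(0.94))]
jar0 scene [(np.float64(586.83), np.float64(363.07), np.float64(0.79)), (np.float64(431.63), np.float64(47.8), np.float64(0.84)), (np.float64(549.19), np.float64(34.89), np.float64(0.94)), (np.float64(672.57), np.float64(35.69), np.float64(0.97))]
[433.9  54.  183.1]
```

Call:
{"name": "send_rows", "arguments": {
  "offset": [
    [-0.024,-0.064,0.3],
    [-0.024,-0.064,0.6],
    [-0.024,-0.064,0.85],
    [-0.024,-0.064,0.926],
    [-0.024,-0.064,0.926]
  ],
  "delta_rot": [
    [0,0,0],
    [0,0,0],
    [0,0,0],
    [0,0,0],
    [0,0,0]
  ]
}}

```text
time: 15.75
tool_pos: [430.3, 46.1, 72.1]
tcp_rot: [-3.141, -0.0, 2.357]
contact_force: [1.0, -0.1, -0.4]
grip_width: 82.5
finger_force: 0.0
```

Call:
{"name": "send_rows", "arguments": {
  "offset": [
    [0,0,0],
    [0,0,0],
    [0,0,0]
  ],
  "delta_rot": [
    [0,0,0],
    [0,0,0],
    [0,0,0]
  ],
  "grip": 0
}}

```text
time: 16.12
tool_pos: [430.6, 45.7, 72.8]
tcp_rot: [3.14, 0.001, 2.356]
contact_force: [-0.4, -0.7, -1.1]
grip_width: 57.8
finger_force: 30.1
```

Call:
{"name": "send_rows", "arguments": {
  "offset": [
    [0,0,-0.1],
    [0,0,-0.5],
    [0,0,-0.97],
    [0.22,0.22,-0.97],
    [0.45,0.43,-0.97],
    [0.67,0.645,-0.97]
  ],
  "delta_rot": [
    [0,0,0],
    [0,0,0],
    [0,0,0],
    [0,0,0],
    [0,0,0],
    [0,0,0]
  ]
}}

```text
time: 16.88
tool_pos: [427.6, 158.2, 189.4]
tcp_rot: [3.141, 0.0, 2.356]
contact_force: [0.4, 0.4, -2.7]
grip_width: 57.5
finger_force: 30.0
```

Call:
{"name": "send_rows", "arguments": {
  "offset": [
    [0.22,0.22,0],
    [0.45,0.43,0],
    [0.67,0.645,0]
  ],
  "delta_rot": [
    [0,0,0],
    [0,0,0],
    [0,0,0]
  ]
}}

```text
time: 17.25
tool_pos: [425.4, 269.9, 189.1]
tcp_rot: [-3.141, -0.0, 2.356]
contact_force: [0.6, -0.9, -3.4]
grip_width: 57.5
finger_force: 30.0
```

Call:
{"name": "send_rows", "arguments": {
  "offset": [
    [0.22,0.22,0],
    [0.45,0.43,0],
    [0.67,0.645,0],
    [0.67,0.645,0],
    [0.67,0.645,0.3],
    [0.67,0.645,0.6],
    [0.67,0.645,0.82],
    [0.67,0.645,0.82]
  ],
  "delta_rot": [
    [0,0,0],
    [0,0,0],
    [0,0,0],
    [0,0,0],
    [0,0,0],
    [0,0,0],
    [0,0,0],
    [0,0,0]
  ]
}}

```text
time: 18.25
tool_pos: [422.6, 378.7, 88.7]
tcp_rot: [-3.136, -0.001, 2.355]
contact_force: [-0.3, 0.1, -2.2]
grip_width: 57.4
finger_force: 30.0
```

Call:
{"name": "send_rows", "arguments": {
  "offset": [
    [0,0.01,0.03],
    [0,0.01,0.055],
    [0,0.01,0.07],
    [0,0.01,0.08],
    [0,0.01,0.085],
    [0,0.01,0.09],
    [0,0.01,0.092]
  ],
  "delta_rot": [
    [0,0,0],
    [0,0,0],
    [0,0,0],
    [0,0,0],
    [0,0,0],
    [0,0,0],
    [0,0,0]
  ]
}}

```text
time: 19.12
tool_pos: [424.8, 381.5, 80.7]
tcp_rot: [3.14, 0.0, 2.356]
contact_force: [-2.7, -1.5, 11.2]
grip_width: 57.5
finger_force: 30.0
```

Call:
{"name": "send_rows", "arguments": {
  "offset": [
    [0,0,0],
    [0,0,0],
    [0,0,-0.4],
    [0,0,-0.87],
    [-0.4,-0.2,-0.87],
    [-0.93,-0.44,-0.87]
  ],
  "delta_rot": [
    [0,0,0],
    [0,0,0],
    [0,0,0],
    [0,0,0],
    [0,0,0],
    [0,0,0]
  ],
  "grip": 0.77
}}

```text
time: 19.88
tool_pos: [464.0, 271.5, 184.3]
tcp_rot: [3.139, 0.001, 2.359]
contact_force: [1.3, -0.8, 0.4]
grip_width: 70.7
finger_force: 0.0
```

Call:
{"name": "send_rows", "arguments": {
  "offset": [
    [-0.47,-0.22,0],
    [-0.93,-0.44,0]
  ],
  "delta_rot": [
    [0,0,0],
    [0,0,0]
  ],
  "grip": 0.9
}}

```text
time: 20.12
tool_pos: [505.8, 153.8, 183.6]
tcp_rot: [3.141, 0.0, 2.356]
contact_force: [1.4, 0.0, 0.2]
grip_width: 81.8
finger_force: 0.0
```

Call:
{"name": "send_rows", "arguments": {
  "offset": [
    [-0.47,-0.22,0],
    [-0.93,-0.44,0],
    [-0.93,-0.44,0],
    [-0.93,-0.44,0]
  ],
  "delta_rot": [
    [0,0,0],
    [0,0,0],
    [0,0,0],
    [0,0,0]
  ]
}}

```text
time: 20.62
tool_pos: [546.5, 39.5, 183.2]
tcp_rot: [-3.142, -0.001, 2.355]
contact_force: [0.1, -0.4, 0.2]
grip_width: 82.4
finger_force: 0.0
```

```bash
python3 - <<'E'
from h import *
look("jar0"); print(get_obs()["tool_pos"])
E
```

```text
jar0 top [(np.float64(507.22), np.float64(372.08), np.float64(0.93)), (np.float64(423.29), np.float64(384.82), np.float64(0.93)), (np.float64(593.51), np.float64(361.02), np.float64(0.94))]
jar0 scene [(np.float64(548.95), np.float64(34.72), np.float64(0.94)), (np.float64(586.9), np.float64(363.57), np.float64(0.8)), (np.float64(672.94), np.float64(35.6), np.float64(0.97))]
[546.39341951  40.75348396 183.59205318]
```

Call:
{"name": "send_rows", "arguments": {
  "offset": [
    [-0.056,-0.025,0.3],
    [-0.056,-0.025,0.6],
    [-0.056,-0.025,0.85],
    [-0.056,-0.025,0.93],
    [-0.056,-0.025,0.93]
  ],
  "delta_rot": [
    [0,0,0],
    [0,0,0],
    [0,0,0],
    [0,0,0],
    [0,0,0]
  ]
}}

```text
time: 21.45
tool_pos: [549.4, 33.1, 72.1]
tcp_rot: [-3.142, -0.0, 2.357]
contact_force: [-0.5, -0.8, 1.7]
grip_width: 82.4
finger_force: 0.0
```

Call:
{"name": "send_rows", "arguments": {
  "offset": [
    [0,0,0],
    [0,0,0],
    [0,0,0]
  ],
  "delta_rot": [
    [0,0,0],
    [0,0,0],
    [0,0,0]
  ],
  "grip": 0
}}

```text
time: 21.82
tool_pos: [549.8, 32.5, 72.6]
tcp_rot: [3.141, 0.001, 2.356]
contact_force: [0.1, -1.1, -0.3]
grip_width: 57.4
finger_force: 30.1
```

Call:
{"name": "send_rows", "arguments": {
  "offset": [
    [0,0,-0.1],
    [0,0,-0.5],
    [0,0,-0.97],
    [0.3,0.2,-0.97],
    [0.6,0.4,-0.97],
    [0.9,0.59,-0.97]
  ],
  "delta_rot": [
    [0,0,0],
    [0,0,0],
    [0,0,0],
    [0,0,0],
    [0,0,0],
    [0,0,0]
  ]
}}

```text
time: 22.58
tool_pos: [522.6, 160.0, 189.1]
tcp_rot: [3.141, 0.0, 2.355]
contact_force: [0.1, 0.0, -1.7]
grip_width: 57.7
finger_force: 30.0
```

Call:
{"name": "send_rows", "arguments": {
  "offset": [
    [0.3,0.2,0],
    [0.6,0.4,0],
    [0.89,0.59,0],
    [0.89,0.59,0],
    [0.89,0.59,0.3],
    [0.89,0.59,0.6],
    [0.89,0.59,0.82],
    [0.89,0.59,0.82]
  ],
  "delta_rot": [
    [0,0,0],
    [0,0,0],
    [0,0,0],
    [0,0,0],
    [0,0,0],
    [0,0,0],
    [0,0,0],
    [0,0,0]
  ]
}}

```text
time: 23.58
tool_pos: [496.5, 283.1, 88.4]
tcp_rot: [-3.137, -0.002, 2.355]
contact_force: [-1.0, -0.0, -2.8]
grip_width: 57.4
finger_force: 30.0
```

Call:
{"name": "send_rows", "arguments": {
  "offset": [
    [0,0.01,0.03],
    [0,0.01,0.055],
    [0,0.01,0.07],
    [0,0.01,0.08],
    [0,0.01,0.085],
    [0,0.01,0.088],
    [0,0.01,0.088]
  ],
  "delta_rot": [
    [0,0,0],
    [0,0,0],
    [0,0,0],
    [0,0,0],
    [0,0,0],
    [0,0,0],
    [0,0,0]
  ]
}}

```text
time: 24.45
tool_pos: [498.7, 285.5, 80.5]
tcp_rot: [3.141, 0.0, 2.356]
contact_force: [-2.1, -0.8, 7.0]
grip_width: 57.3
finger_force: 30.0
```

Call:
{"name": "send_rows", "arguments": {
  "offset": [
    [0,0,0],
    [0,0,0],
    [0,0,-0.4],
    [0,0,-0.87],
    [-0.4,-0.08,-0.87],
    [-0.85,-0.16,-0.87]
  ],
  "delta_rot": [
    [0,0,0],
    [0,0,0],
    [0,0,0],
    [0,0,0],
    [0,0,0],
    [0,0,0]
  ],
  "grip": 0.77
}}

```text
time: 25.2
tool_pos: [557.7, 199.5, 184.8]
tcp_rot: [3.14, 0.001, 2.358]
contact_force: [0.3, 0.7, -0.0]
grip_width: 70.8
finger_force: 0.0
```

Call:
{"name": "send_rows", "arguments": {
  "offset": [
    [-0.43,-0.08,0],
    [-0.85,-0.16,0]
  ],
  "delta_rot": [
    [0,0,0],
    [0,0,0]
  ],
  "grip": 0.9
}}

```text
time: 25.45
tool_pos: [616.4, 112.5, 183.7]
tcp_rot: [3.141, 0.0, 2.356]
contact_force: [0.7, 0.9, -0.5]
grip_width: 81.7
finger_force: 0.0
```

Call:
{"name": "send_rows", "arguments": {
  "offset": [
    [-0.43,-0.08,0],
    [-0.85,-0.16,0],
    [-0.85,-0.16,0],
    [-0.85,-0.16,0]
  ],
  "delta_rot": [
    [0,0,0],
    [0,0,0],
    [0,0,0],
    [0,0,0]
  ]
}}

```text
time: 25.95
tool_pos: [673.7, 28.5, 183.3]
tcp_rot: [-3.141, -0.001, 2.356]
contact_force: [1.0, 0.1, 0.0]
grip_width: 82.8
finger_force: 0.0
```

```bash
python3 - <<'E'
from h import *
look("jar0"); print(get_obs()["tool_pos"])
E
```

```text
jar0 top [(np.float64(594.11), np.float64(361.6), np.float64(0.95)), (np.float64(423.18), np.float64(384.5), np.float64(0.93)), (np.float64(509.43), np.float64(373.33), np.float64(0.92)), (np.float64(497.47), np.float64(288.82), np.float64(0.91))]
jar0 scene [(np.float64(586.4), np.float64(363.42), np.float64(0.8)), (np.float64(672.32), np.float64(35.98), np.float64(0.95)), (np.float64(487.14), np.float64(290.49), np.float64(0.77))]
[673.67592429  29.58203125 184.07092465]
```

Call:
{"name": "send_rows", "arguments": {
  "offset": [
    [0.041,0.025,0.3],
    [0.041,0.025,0.6],
    [0.041,0.025,0.85],
    [0.041,0.025,0.933],
    [0.041,0.025,0.933]
  ],
  "delta_rot": [
    [0,0,0],
    [0,0,0],
    [0,0,0],
    [0,0,0],
    [0,0,0]
  ]
}}

```text
time: 26.78
tool_pos: [672.7, 34.4, 72.0]
tcp_rot: [-3.141, -0.0, 2.357]
contact_force: [1.2, -0.9, 0.6]
grip_width: 82.3
finger_force: 0.0
```

Call:
{"name": "send_rows", "arguments": {
  "offset": [
    [0,0,0],
    [0,0,0],
    [0,0,0]
  ],
  "delta_rot": [
    [0,0,0],
    [0,0,0],
    [0,0,0]
  ],
  "grip": 0
}}

```text
time: 27.15
tool_pos: [673.2, 33.8, 72.7]
tcp_rot: [3.14, 0.001, 2.356]
contact_force: [-0.6, -0.8, 0.2]
grip_width: 57.5
finger_force: 30.1
```

Call:
{"name": "send_rows", "arguments": {
  "offset": [
    [0,0,-0.1],
    [0,0,-0.5],
    [0,0,-0.97],
    [0.3,0.15,-0.97],
    [0.65,0.3,-0.97],
    [0.97,0.435,-0.97]
  ],
  "delta_rot": [
    [0,0,0],
    [0,0,0],
    [0,0,0],
    [0,0,0],
    [0,0,0],
    [0,0,0]
  ]
}}

```text
time: 27.9
tool_pos: [626.5, 154.2, 188.7]
tcp_rot: [-3.142, -0.0, 2.356]
contact_force: [-0.7, 0.7, -4.2]
grip_width: 57.4
finger_force: 30.0
```

Call:
{"name": "send_rows", "arguments": {
  "offset": [
    [0.33,0.15,0],
    [0.66,0.3,0],
    [0.97,0.435,0],
    [0.97,0.435,0],
    [0.97,0.435,0.3],
    [0.97,0.435,0.6],
    [0.97,0.435,0.82],
    [0.97,0.435,0.82]
  ],
  "delta_rot": [
    [0,0,0],
    [0,0,0],
    [0,0,0],
    [0,0,0],
    [0,0,0],
    [0,0,0],
    [0,0,0],
    [0,0,0]
  ]
}}

```text
time: 28.9
tool_pos: [580.8, 270.8, 87.7]
tcp_rot: [-3.137, -0.002, 2.355]
contact_force: [0.4, -0.7, -2.8]
grip_width: 57.8
finger_force: 30.0
```

Call:
{"name": "send_rows", "arguments": {
  "offset": [
    [0,0.01,0.03],
    [0,0.01,0.055],
    [0,0.01,0.07],
    [0,0.01,0.08],
    [0,0.01,0.085],
    [0,0.01,0.088],
    [0,0.01,0.088]
  ],
  "delta_rot": [
    [0,0,0],
    [0,0,0],
    [0,0,0],
    [0,0,0],
    [0,0,0],
    [0,0,0],
    [0,0,0]
  ]
}}

```text
time: 29.78
tool_pos: [583.1, 273.2, 80.6]
tcp_rot: [3.141, 0.001, 2.356]
contact_force: [-2.0, -0.2, 6.7]
grip_width: 57.5
finger_force: 30.0
```

Call:
{"name": "send_rows", "arguments": {
  "offset": [
    [0,0,0],
    [0,0,0],
    [0,0,-0.4],
    [0,0,-0.87],
    [-0.2,-0.2,-0.9],
    [-0.5,-0.5,-0.9]
  ],
  "delta_rot": [
    [0,0,0],
    [0,0,0],
    [0,0,0],
    [0,0,0],
    [0,0,0],
    [0,0,0]
  ],
  "grip": 0.77
}}

```text
time: 30.52
tool_pos: [583.2, 188.5, 188.3]
tcp_rot: [3.139, 0.001, 2.359]
contact_force: [-0.8, 0.1, -0.9]
grip_width: 70.9
finger_force: 0.0
```

```bash
python3 - <<'E'
from h import *
M["dustpan"]=np.array([[sx*x,y,z] for sx in(-1,1) for x,y,z in((112,-75,0),(112,-75,45),(135,115,0),(135,115,36),(112,75,36))],float)
look("jar0",("top",)); look("offcut0"); look("brush"); look("mat"); look("dustpan");
im=optics.capture("top");cv2.imwrite("pics/t2.png",im[:,:,::-1])
k=optics.get_calibration("top")
# dustpan edges from blue mask
hsv=cv2.cvtColor(im,cv2.COLOR_RGB2HSV); b=cv2.inRange(hsv,(95,150,30),(125,255,255)); ys,xs=np.nonzero(b)
n,l,st,_=cv2.connectedComponentsWithStats(b); print(st[st[:,4]>50]); 
E
```

```text
jar0 top [(np.float64(496.84), np.float64(287.58), np.float64(0.95))]
offcut0 top [(np.float64(546.13), np.float64(-226.84), np.float64(-1.39), np.float64(0.91)), (np.float64(592.37), np.float64(-167.51), np.float64(1.24), np.float64(0.88)), (np.float64(487.68), np.float64(-191.31), np.float64(-0.04), np.float64(0.87)), (np.float64(501.44), np.float64(-294.87), np.float64(-0.27), np.float64(0.93)), (np.float64(614.89), np.float64(-278.72), np.float64(1.3), np.float64(0.91))]
offcut0 scene [(np.float64(500.72), np.float64(-293.51), np.float64(-0.35), np.float64(0.92)), (np.float64(547.13), np.float64(-225.83), np.float64(-1.35), np.float64(0.96)), (np.float64(592.07), np.float64(-165.54), np.float64(1.19), np.float64(0.93)), (np.float64(615.28), np.float64(-276.26), np.float64(1.31), np.float64(0.94)), (np.float64(487.07), np.float64(-189.06), np.float64(-0.1), np.float64(0.94))]
brush top [(np.float64(576.73), np.float64(-61.42), np.float64(0.04), np.float64(0.94))]
brush scene [(np.float64(577.67), np.float64(-60.28), np.float64(0.05), np.float64(0.92))]
mat top [(np.float64(567.68), np.float64(-62.26), np.float64(0.93))]
mat scene [(np.float64(568.76), np.float64(-60.37), np.float64(0.97))]
dustpan top [(np.float64(561.68), np.float64(-412.21), np.float64(0.84))]
dustpan scene [(np.float64(548.01), np.float64(-435.74), np.float64(0.83))]
[[     0      0    640    480 300261]
 [   439    214     99    116   6939]]
```

View pics/t2.png

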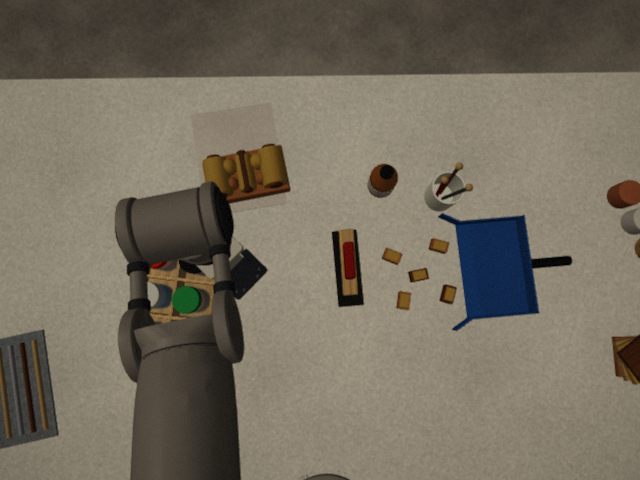

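```bash
python3 - <<'E'
from h import *
np.set_printoptions(precision=1,suppress=True)
im=optics.capture("top"); k=optics.get_calibration("top")
hsv=cv2.cvtColor(im,cv2.COLOR_RGB2HSV); b=cv2.inRange(hsv,(95,150,30),(125,255,255))
ys,xs=np.nonzero(b); h=hull(np.c_[xs,ys])
ob=cv2.approxPolyDP(h,2,True)[:,0]
for z in (36,45): print(z,[(tuple(p),unproj(p,z,k)[:2]) for p in ob])
# fit: hull of walls
m=np.array([[sx*x,y,z] for sx in(-1,1) for x,y,z in((112,-76,0),(112,-76,45),(136,115,36),(136,115,0))],float)
n,l,st,_=cv2.connectedComponentsWithStats(b)
reg=l==1+np.argmax(st[1:,4])
for mm in (m,):
    f=lambda q:-iou(h,hull(proj(place(mm,[q[0],q[1],q[2]/100]),k)))
    r=min((minimize(f,[560,-405,a],method="Nelder-Mead") for a in(-20,0,20)),key=lambda r:r.fun);print(r.x,r.fun)
crop=im[190:345,320:580]; cv2.imwrite("pics/c3.png",cv2.resize(crop,None,fx=3,fy=3,interpolation=cv2.INTER_CUBIC)[:,:,::-1])
print(get_obs()["tool_pos"], fit(M["brush"],finder.silhouettes("brush","top")[0]["region"],k,3))
E
```

```text
36 [((np.float32(537.0), np.float32(312.0)), array([ 456.8, -489.4])), ((np.float32(453.0), np.float32(329.0)), array([ 422.3, -295.5])), ((np.float32(439.0), np.float32(216.0)), array([ 682.6, -277.1])), ((np.float32(523.0), np.float32(216.0)), array([ 679.5, -474.3]))]
45 [((np.float32(537.0), np.float32(312.0)), array([ 457. , -485.2])), ((np.float32(453.0), np.float32(329.0)), array([ 422.8, -292.9])), ((np.float32(439.0), np.float32(216.0)), array([ 680.8, -274.7])), ((np.float32(523.0), np.float32(216.0)), array([ 677.8, -470.2]))]
[ 564.4 -405.3    6.6] -0.9495473119066922Traceback (most recent call last):
  File "<stdin>", line 16, in <module>
IndexError: list index out of range
```

View pics/c3.png

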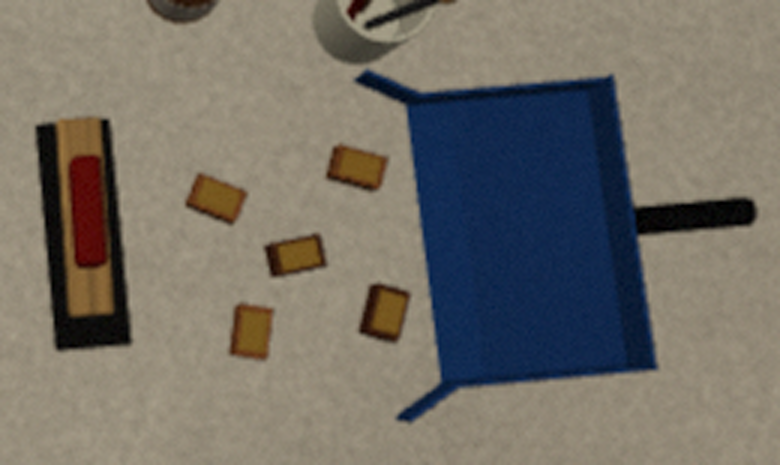

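Call:
{"name": "send_rows", "arguments": {
  "offset": [
    [-0.24,-0.25,0],
    [-0.48,-0.5,0],
    [-0.72,-0.75,0]
  ],
  "delta_rot": [
    [0,0,0],
    [0,0,0],
    [0,0,0]
  ],
  "grip": 0.55
}}

```text
time: 31.95
tool_pos: [580.2, 62.4, 187.3]
tcp_rot: [3.141, 0.0, 2.356]
contact_force: [-0.4, 0.6, 0.6]
grip_width: 50.6
finger_force: 0.0
```

Call:
{"name": "send_rows", "arguments": {
  "offset": [
    [-0.24,-0.25,0],
    [-0.48,-0.5,0],
    [-0.71,-0.75,0],
    [-0.71,-0.75,0],
    [-0.71,-0.75,0],
    [-0.71,-0.75,0],
    [-0.71,-0.75,0]
  ],
  "delta_rot": [
    [0,0,-0.027],
    [0,0,-0.054],
    [0,0,-0.081],
    [0,0,-0.108],
    [0,0,-0.1345],
    [0,0,-0.1345],
    [0,0,-0.1345]
  ]
}}

```text
time: 32.83
tool_pos: [576.8, -60.2, 187.3]
tcp_rot: [3.142, 0.0, -3.085]
contact_force: [0.6, -0.1, -0.3]
grip_width: 50.4
finger_force: 0.0
```

```bash
python3 - <<'E'
from h import *
o=get_obs();print(o["tool_pos"],o["tcp_rot"])
rows([((577.2,-60.9,63),6)])
look("brush",("scene",))
E
```

```text
[576.84053203 -60.24972122 187.26855227] [ 3.14154362e+00  7.00880999e-05 -3.08508777e+00]
6 "offset": [[-0.0,-0.001,0.173],[-0.001,-0.002,0.345],[-0.001,-0.003,0.518],[-0.002,-0.004,0.69],[-0.002,-0.005,0.863],[-0.003,-0.006,1.036]] "delta_rot": [[0,0,0],[0,0,0],[0,0,0],[0,0,0],[0,0,0],[0,0,0]] grip None
brush scene [(np.float64(576.37), np.float64(-60.38), np.float64(0.05), np.float64(0.93))]
```

Call:
{"name": "send_rows", "arguments": {
  "offset": [
    [0,-0.005,0.3],
    [0,-0.005,0.6],
    [0,-0.005,0.85],
    [0,-0.005,1],
    [0,-0.005,1]
  ],
  "delta_rot": [
    [0,0,0],
    [0,0,0],
    [0,0,0],
    [0,0,0],
    [0,0,0]
  ]
}}

```text
time: 33.55
tool_pos: [576.0, -60.6, 65.9]
tcp_rot: [3.141, -0.003, -3.083]
contact_force: [0.3, 0.9, -0.8]
grip_width: 50.6
finger_force: 0.0
```

Call:
{"name": "send_rows", "arguments": {
  "offset": [
    [0,0,0.02],
    [0,0,0.035],
    [0,0,0.035]
  ],
  "delta_rot": [
    [0,0,0],
    [0,0,0],
    [0,0,0]
  ]
}}

```text
time: 33.92
tool_pos: [577.1, -61.0, 63.6]
tcp_rot: [-3.141, 0.001, -3.082]
contact_force: [0.1, -1.2, -0.8]
grip_width: 50.6
finger_force: 0.0
```

Call:
{"name": "send_rows", "arguments": {
  "offset": [
    [0,0,0],
    [0,0,0],
    [0,0,0],
    [0,0,0]
  ],
  "delta_rot": [
    [0,0,0],
    [0,0,0],
    [0,0,0],
    [0,0,0]
  ],
  "grip": 0
}}

```text
time: 34.42
tool_pos: [576.8, -60.9, 63.0]
tcp_rot: [3.141, -0.0, -3.082]
contact_force: [-0.3, 0.4, -1.6]
grip_width: 21.8
finger_force: 30.0
```

Call:
{"name": "send_rows", "arguments": {
  "offset": [
    [0,0,-0.12],
    [0,0,-0.25],
    [0.01,-0.25,-0.25],
    [0.025,-0.53,-0.25],
    [0.025,-0.53,-0.15],
    [0.025,-0.53,-0.025],
    [0.025,-0.53,-0.025],
    [0.025,-0.53,-0.025]
  ],
  "delta_rot": [
    [0,0,0],
    [0,0,0],
    [0,0,-0.0015],
    [0,0,-0.0015],
    [0,0,-0.0015],
    [0,0,-0.0015],
    [0,0,-0.0015],
    [0,0,-0.0015]
  ]
}}

```text
time: 35.42
tool_pos: [577.7, -123.9, 66.0]
tcp_rot: [3.141, -0.0, -3.072]
contact_force: [0.2, -0.4, -1.7]
grip_width: 22.0
finger_force: 30.0
```

```bash
cat >> h.py <<'E'
PO=np.array([561.5,-402]);PX=np.array([.9976,.069]);PY=np.array([-.069,.9976])
def loc(p): d=np.array(p[:2])-PO; return np.round([d@PX,d@PY],1)
def offs(cams=("top","scene"),z=0):
    for c in cams:
        im=optics.capture(c); cv2.imwrite(f"pics/last_{c}.png",im[:,:,::-1])
        for w,p,q in find("offcut0",c,z=z,thr=.35):
            if q>.6: print(c,w,"local",loc(p),"yaw",round(p[2]-.069,2),round(q,2))
E
python3 - <<'E'
from h import *
o=get_obs();print(o["tool_pos"],o["tcp_rot"],loc(o["tool_pos"]))
offs()
for b in find("brush","scene",z=6): print(b,loc(b[1]))
E
```

```text
[ 577.72966808 -123.86894991   66.01070305] [ 3.14131225e+00 -2.57203535e-04 -3.07169972e+00] [ 35.4 276.3]
top 0.69 local [-52.5 111.7] yaw -0.34 0.93
top 0.55 local [ -5.9 188.7] yaw -1.54 0.61
scene 0.75 local [ -3.4 175.4] yaw -1.51 0.91
scene 0.71 local [-52.  111.2] yaw -0.25 0.9
scene 0.64 local [ 63.8 121.2] yaw 1.22 0.94
scene 0.63 local [ 47.7 233.1] yaw 1.1 0.87
(0.81, array([ 5.79353901e+02, -1.25453238e+02,  9.61427403e-02]), np.float64(0.730670423873543)) [ 36.9 274.7]
(0.46, array([606.79547839, 331.51598724,   1.15885707]), np.float64(0.3224694642140728)) [ 95.8 728.6]
```

Call:
{"name": "send_rows", "arguments": {
  "offset": [
    [0,-0.12,0],
    [0,-0.24,0],
    [0,-0.36,0],
    [0,-0.48,0],
    [0,-0.6,0],
    [0,-0.72,0],
    [0,-0.84,0],
    [0,-0.96,0]
  ],
  "delta_rot": [
    [0,0,0],
    [0,0,0],
    [0,0,0],
    [0,0,0],
    [0,0,0],
    [0,0,0],
    [0,0,0],
    [0,0,0]
  ]
}}

```text
time: 36.67
tool_pos: [585.6, -240.4, 66.0]
tcp_rot: [3.141, -0.0, -3.073]
contact_force: [0.8, 0.6, -2.3]
grip_width: 21.9
finger_force: 30.0
```

Call:
{"name": "send_rows", "arguments": {
  "offset": [
    [0,-0.12,0],
    [0,-0.24,0],
    [0.03,-0.36,0],
    [0.06,-0.48,0],
    [0.08,-0.6,0],
    [0.09,-0.72,0],
    [0.09,-0.84,0],
    [0.09,-0.96,0]
  ],
  "delta_rot": [
    [0,0,0],
    [0,0,0],
    [0,0,0],
    [0,0,0],
    [0,0,0],
    [0,0,0],
    [0,0,0],
    [0,0,0]
  ]
}}

```text
time: 37.67
tool_pos: [582.8, -356.2, 65.9]
tcp_rot: [3.141, 0.0, -3.073]
contact_force: [0.5, 0.4, -1.2]
grip_width: 22.0
finger_force: 30.0
```

```bash
python3 - <<'E'
from h import *
o=get_obs();print(o["tool_pos"],loc(o["tool_pos"]))
offs()
E
```

```text
[ 582.82679973 -356.15526834   65.94898229] [24.4 44.3]
top 0.66 local [-61.2 208.4] yaw -0.84 0.88
top 0.53 local [-64.1  93.5] yaw -1.6 0.89
scene 0.81 local [-60.2 209.7] yaw -0.81 0.94
scene 0.48 local [-62.   98.5] yaw -1.33 0.83
```

View pics/last_scene.png

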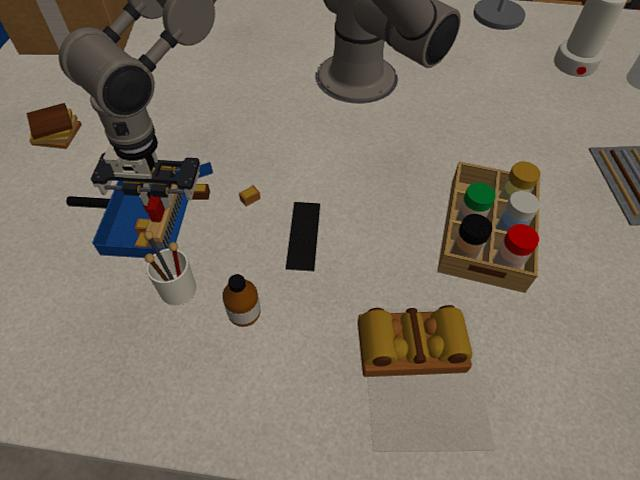

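Call:
{"name": "send_rows", "arguments": {
  "offset": [
    [0,-0.1,0],
    [0,-0.19,0],
    [0,-0.2,0],
    [0,-0.19,-0.15],
    [0,-0.18,-0.3],
    [0,-0.18,-0.46]
  ],
  "delta_rot": [
    [0,0,0],
    [0,0,0],
    [0,0,0],
    [0,0,0],
    [0,0,0],
    [0,0,0]
  ]
}}

```text
time: 38.62
tool_pos: [584.7, -376.6, 123.6]
tcp_rot: [-3.141, 0.001, -3.072]
contact_force: [0.5, 0.1, -1.7]
grip_width: 21.9
finger_force: 30.0
```

Call:
{"name": "send_rows", "arguments": {
  "offset": [
    [0.1,0.33,0],
    [0.2,0.66,0],
    [0.25,1,0]
  ],
  "delta_rot": [
    [0,0,0],
    [0,0,0],
    [0,0,0]
  ]
}}

```text
time: 39.0
tool_pos: [545.9, -258.0, 123.2]
tcp_rot: [-3.14, 0.002, -3.073]
contact_force: [0.8, 0.3, -2.4]
grip_width: 21.9
finger_force: 30.0
```

Call:
{"name": "send_rows", "arguments": {
  "offset": [
    [0.1,0.33,0],
    [0.2,0.66,0],
    [0.275,1,0],
    [0.275,1,0],
    [0.275,1,0]
  ],
  "delta_rot": [
    [0,0,0],
    [0,0,0],
    [0,0,0],
    [0,0,0],
    [0,0,0]
  ]
}}

```text
time: 39.62
tool_pos: [505.9, -142.2, 122.7]
tcp_rot: [-3.14, 0.003, -3.072]
contact_force: [0.0, -0.8, -3.4]
grip_width: 21.8
finger_force: 30.0
```

```bash
python3 - <<'E'
from h import *
o=get_obs();print(o["tool_pos"],loc(o["tool_pos"]))
offs()
E
```

```text
[ 505.91306803 -142.18959239  122.72724528] [-37.5 263. ]
top 0.75 local [ 45.7 -18.4] yaw -1.61 0.95
top 0.66 local [ 86.7 -13.2] yaw -0.15 0.85
top 0.47 local [-14.5 -20.1] yaw 1.49 0.88
scene 0.86 local [-63.3  95.1] yaw -1.46 0.95
scene 0.74 local [ 78.1 -10.9] yaw -0.96 0.71
scene 0.74 local [-60.9 205.9] yaw -0.06 0.76
scene 0.66 local [ 41.6 -18.5] yaw -1.6 0.93
scene 0.66 local [-17.4 -17.8] yaw -1.55 0.9
```

View pics/last_top.png

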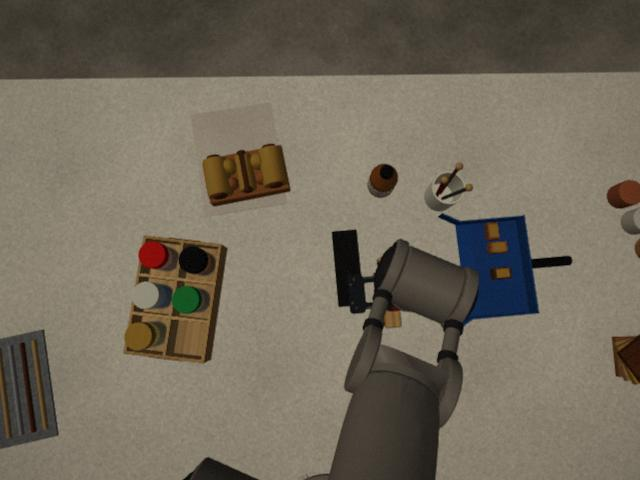

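Call:
{"name": "send_rows", "arguments": {
  "offset": [
    [0,0,0.2],
    [0,0,0.4],
    [0,0,0.472],
    [0,0,0.472],
    [0,0,0.472]
  ],
  "delta_rot": [
    [0,0,0],
    [0,0,0],
    [0,0,0],
    [0,0,0],
    [0,0,0]
  ]
}}

```text
time: 40.45
tool_pos: [505.5, -142.1, 65.4]
tcp_rot: [-3.141, 0.001, -3.073]
contact_force: [-0.2, 0.3, -2.2]
grip_width: 21.8
finger_force: 30.0
```

Call:
{"name": "send_rows", "arguments": {
  "offset": [
    [0,-0.12,0],
    [0,-0.24,0],
    [0,-0.36,0],
    [0,-0.48,0],
    [0,-0.6,0],
    [0,-0.72,0],
    [0,-0.84,0],
    [0,-0.96,0]
  ],
  "delta_rot": [
    [0,0,0],
    [0,0,0],
    [0,0,0],
    [0,0,0],
    [0,0,0],
    [0,0,0],
    [0,0,0],
    [0,0,0]
  ]
}}

```text
time: 41.45
tool_pos: [512.8, -257.5, 64.5]
tcp_rot: [3.141, -0.0, -3.073]
contact_force: [0.4, 0.1, -2.0]
grip_width: 21.4
finger_force: 30.0
```

Call:
{"name": "send_rows", "arguments": {
  "offset": [
    [0,-0.12,0],
    [-0.03,-0.24,0],
    [-0.06,-0.36,0],
    [-0.08,-0.48,0],
    [-0.1,-0.6,0],
    [-0.1,-0.72,0],
    [-0.1,-0.84,0],
    [-0.1,-0.96,0]
  ],
  "delta_rot": [
    [0,0,0],
    [0,0,0],
    [0,0,0],
    [0,0,0],
    [0,0,0],
    [0,0,0],
    [0,0,0],
    [0,0,0]
  ]
}}

```text
time: 42.45
tool_pos: [532.6, -371.6, 64.5]
tcp_rot: [3.141, -0.0, -3.073]
contact_force: [-0.2, 0.8, -2.4]
grip_width: 21.5
finger_force: 30.0
```

Call:
{"name": "send_rows", "arguments": {
  "offset": [
    [0,-0.06,0],
    [0,-0.11,0],
    [0,-0.11,0],
    [0,-0.1,-0.15],
    [0,-0.1,-0.3],
    [0,-0.1,-0.46],
    [-0.1,0.2,-0.5],
    [-0.2,0.6,-0.5]
  ],
  "delta_rot": [
    [0,0,0],
    [0,0,0],
    [0,0,0],
    [0,0,0],
    [0,0,0],
    [0,0,0],
    [0,0,0],
    [0,0,0]
  ]
}}

```text
time: 43.45
tool_pos: [552.5, -297.6, 127.1]
tcp_rot: [-3.139, 0.003, -3.075]
contact_force: [0.3, 0.1, -1.9]
grip_width: 21.9
finger_force: 30.0
```

Call:
{"name": "send_rows", "arguments": {
  "offset": [
    [-0.1,0.5,0],
    [-0.18,1,0]
  ],
  "delta_rot": [
    [0,0,0],
    [0,0,0]
  ]
}}

```text
time: 43.7
tool_pos: [565.6, -174.4, 126.6]
tcp_rot: [-3.14, 0.003, -3.073]
contact_force: [0.0, 0.0, -2.2]
grip_width: 21.6
finger_force: 30.0
```

Call:
{"name": "send_rows", "arguments": {
  "offset": [
    [-0.05,0.5,0],
    [-0.1,1,0],
    [-0.1,1,0],
    [-0.1,1,0]
  ],
  "delta_rot": [
    [0,0,0],
    [0,0,0],
    [0,0,0],
    [0,0,0]
  ]
}}

```text
time: 44.2
tool_pos: [569.3, -55.6, 126.0]
tcp_rot: [-3.141, 0.002, -3.072]
contact_force: [1.2, 0.4, -2.8]
grip_width: 22.0
finger_force: 30.0
```

```bash
python3 - <<'E'
from h import *
o=get_obs();print(o["tool_pos"],o["tcp_rot"],loc(o["tool_pos"]))
offs(z=3)
im=cv2.imread("pics/last_top.png");cv2.imwrite("pics/c5.png",cv2.resize(im[190:345,320:580],None,fx=3,fy=3))
E
```

```text
[569.26481287 -55.57918265 125.99555986] [-3.14052680e+00  2.15983137e-03 -3.07153111e+00] [ 31.6 345.1]
top 0.77 local [-34.2 -11. ] yaw -0.07 0.93
top 0.75 local [85.5 -9.6] yaw -0.02 0.94
top 0.7 local [-14.4 -44.4] yaw 1.5 0.89
top 0.52 local [ 45.7 -18. ] yaw -1.64 0.94
top 0.49 local [-77.1 -13.1] yaw 0.07 0.88
scene 0.78 local [-80.3 -11. ] yaw 0.02 0.85
scene 0.77 local [-16.  -43.5] yaw -1.57 0.92
scene 0.6 local [-33.5  -9.1] yaw -0.02 0.92
scene 0.52 local [ 44.5 -17.2] yaw 1.5 0.88
scene 0.47 local [ 79.6 -10.8] yaw -0.96 0.65
```

View pics/c5.png

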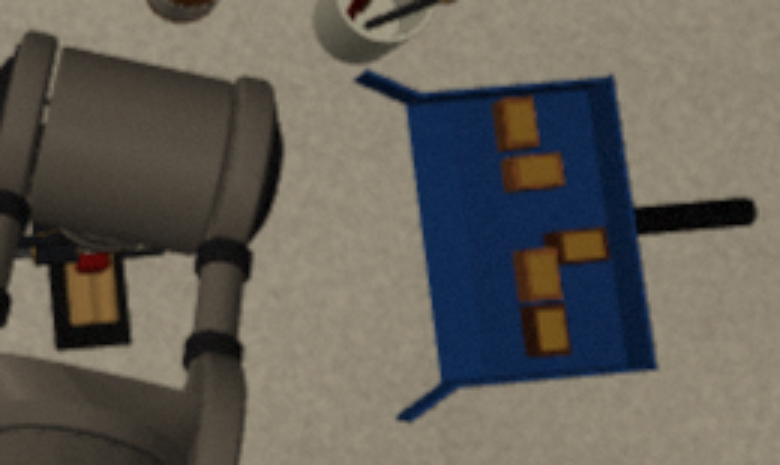

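Call:
{"name": "send_rows", "arguments": {
  "offset": [
    [0.014,-0.051,0],
    [0.014,-0.051,0.15],
    [0.014,-0.051,0.3],
    [0.014,-0.051,0.42],
    [0.014,-0.051,0.48],
    [0.014,-0.051,0.5],
    [0.014,-0.051,0.5]
  ],
  "delta_rot": [
    [0,0,0],
    [0,0,0],
    [0,0,0],
    [0,0,0],
    [0,0,0],
    [0,0,0],
    [0,0,0]
  ]
}}

```text
time: 45.28
tool_pos: [567.7, -61.8, 64.9]
tcp_rot: [-3.141, 0.001, -3.073]
contact_force: [-0.4, -0.1, -2.2]
grip_width: 21.8
finger_force: 30.0
```

Call:
{"name": "send_rows", "arguments": {
  "offset": [
    [0,0,0.008],
    [0,0,0.016],
    [0,0,0.016]
  ],
  "delta_rot": [
    [0,0,0],
    [0,0,0],
    [0,0,0]
  ]
}}

```text
time: 45.65
tool_pos: [567.7, -61.7, 63.0]
tcp_rot: [-3.141, 0.001, -3.073]
contact_force: [-0.8, -0.3, -0.8]
grip_width: 22.0
finger_force: 30.0
```

Call:
{"name": "send_rows", "arguments": {
  "offset": [
    [0,0,0.005],
    [0,0,0.008],
    [0,0,0.008]
  ],
  "delta_rot": [
    [0,0,0],
    [0,0,0],
    [0,0,0]
  ]
}}

```text
time: 46.02
tool_pos: [567.7, -61.7, 62.9]
tcp_rot: [-3.141, 0.001, -3.073]
contact_force: [-2.0, 1.1, 8.3]
grip_width: 21.6
finger_force: 30.0
```

Call:
{"name": "send_rows", "arguments": {
  "offset": [
    [0,0,0],
    [0,0,0],
    [0,0,0],
    [0,0,-0.2],
    [0,0,-0.5],
    [0,0,-0.95]
  ],
  "delta_rot": [
    [0,0,0],
    [0,0,0],
    [0,0,0],
    [0,0,0],
    [0,0,0],
    [0,0,0]
  ],
  "grip": 0.55
}}

```text
time: 46.78
tool_pos: [566.4, -61.5, 175.4]
tcp_rot: [3.14, -0.004, -3.073]
contact_force: [1.3, -0.5, 0.2]
grip_width: 50.4
finger_force: 0.0
```

Call:
{"name": "send_rows", "arguments": {
  "offset": [
    [0,0.5,-0.1],
    [0,1,-0.2]
  ],
  "delta_rot": [
    [0,0,0],
    [0,0,0]
  ]
}}

```text
time: 47.02
tool_pos: [559.3, 58.7, 200.6]
tcp_rot: [3.142, 0.001, -3.075]
contact_force: [1.1, 0.3, -1.2]
grip_width: 50.6
finger_force: 0.0
```

Call:
{"name": "send_rows", "arguments": {
  "offset": [
    [0.3,0.5,-0.1],
    [0.6,1,-0.2],
    [0.6,1,-0.2],
    [0.6,1,-0.2]
  ],
  "delta_rot": [
    [0,0,0],
    [0,0,0],
    [0,0,0],
    [0,0,0]
  ]
}}

```text
time: 47.52
tool_pos: [479.0, 173.3, 224.0]
tcp_rot: [-3.141, 0.001, -3.071]
contact_force: [-0.9, -0.3, -1.6]
grip_width: 50.6
finger_force: 0.0
```

```bash
python3 - <<'E'
from h import *
offs(z=3)
for c in("top","scene"):
  for n,z in(("brush",3),("mat",0)):
    for f in find(n,c,z=z)[:1]: print(n,c,f)
look("jar0")
E
```

```text
top 0.76 local [-76.3 -11.8] yaw -0.04 0.89
top 0.7 local [ 45.8 -17.5] yaw -1.61 0.91
top 0.69 local [87.6 -8.4] yaw -0.07 0.92
top 0.58 local [-14.  -44.4] yaw 1.48 0.89
top 0.53 local [-33.8 -10.8] yaw -0.01 0.95
scene 0.55 local [-15.6 -44. ] yaw -1.55 0.9
scene 0.55 local [-34.3  -9.1] yaw -0.06 0.92
scene 0.53 local [ 42.4 -16.6] yaw 1.5 0.87
scene 0.52 local [-81.7 -11.3] yaw 1.18 1.04
scene 0.5 local [ 80.4 -10.6] yaw -1.05 0.73
brush top (0.6, array([ 5.68062458e+02, -6.38667100e+01,  5.69629822e-02]), np.float64(0.9536297998980121))
mat top (0.81, array([ 5.67246708e+02, -6.30570005e+01,  6.37660506e-02]), np.float64(0.9638498680702586))
brush scene (0.79, array([ 5.66256014e+02, -6.27210526e+01,  7.59021869e-02]), np.float64(0.92831512668657))
mat scene (0.64, array([ 5.68316860e+02, -6.01195966e+01,  7.24264202e-02]), np.float64(0.7666592896233201))
jar0 top [(np.float64(593.61), np.float64(361.22), np.float64(0.93))]
jar0 scene [(np.float64(575.5), np.float64(278.42), np.float64(0.78)), (np.float64(588.24), np.float64(362.27), np.float64(0.79))]
```

View pics/last_scene.png

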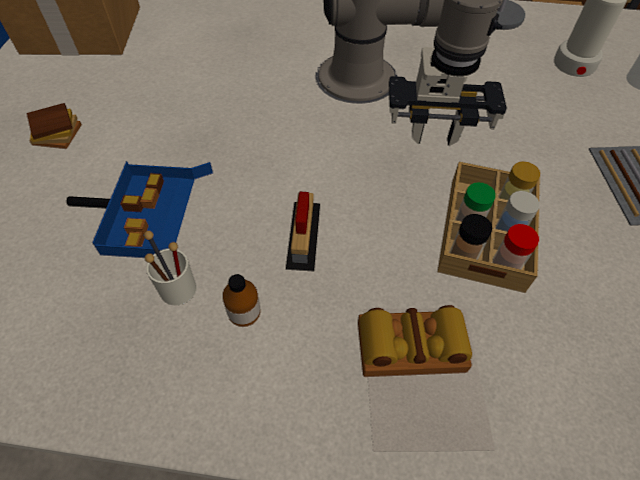

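View pics/last_top.png

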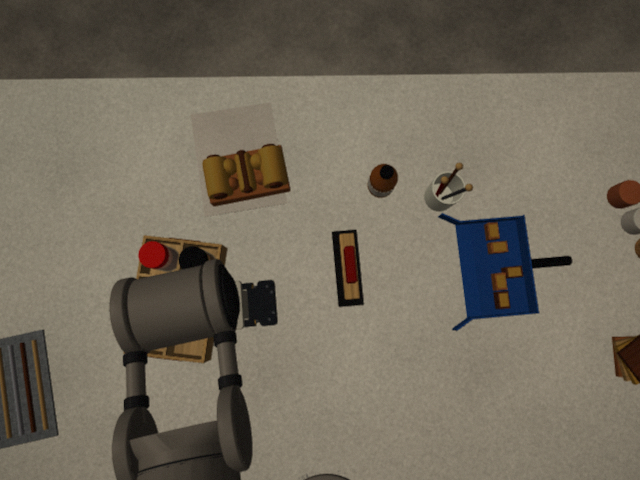

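The pictures show all five jars upright in the crate (scene, around 460-540, 165-255) and five offcuts deep in the pan (scene, 125-160, 180-235). The brush stands centred on its mat (top, 348, 267), and the bystanders haven't moved. Handing the job in.

```bash
python3 -c "
from plant import ticket; print(ticket.close_job())"
```

```text
the job is handed in; nothing more can be done
None
```

I handed the job in at about 48 s of the 208 s allowed. The last pictures show all five jars upright in separate crate cells, all five offcuts deep in the dustpan, the brush standing on its bristles along the middle of its mat, and the ornament, bottle and pot not moved; the hand-in gave no verdict.

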